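Clamp a repaired transformer in the ratchet clamp

TASK

Stand the loose transformer upright in the bench clamp, centred between the fixed jaw and the red-and-black sprung pad and in line with them, and let go of it. Then squeeze the orange trigger towards the black grip again and again until the pad holds the transformer firmly against the fixed jaw, its spring pressed about half way in - feel for it, use short squeezes at the end and never squash the spring solid. Move the jaw by the trigger only, leave the trigger sprung back, and do not disturb the other things.

Things in the scene. Friction and masses are not known exactly. Their poses are not given: they have to be found in the camera images.
- clamp: Ratchet clamp on a plywood board 350 x 90 x 12 mm, fixed to the table. Origin: centre of the board's underside; +x is the closing direction. From +x to -x: fixed jaw, bed, sliding jaw, grey housing (x -135 to -25, 44 mm wide, top z 77) with the orange trigger and, behind it, a black fixed grip (x -124 to -106, 28 mm wide, z 66 to 156); both are reached from above.
- bed (a point): Point on the bed (the board's top, 12 mm above the table, open at both sides; axes as the clamp's) under the transformer's middle when it is centred and touches the fixed jaw, whose face is 30 mm off in +x. Set it down here or up to 10 mm towards the sliding jaw (12 to 36 mm of slack).
- anvil: Fixed grey jaw, 20 x 60 x 62 mm (x, y, z), z 12 to 74 above the table. Origin: middle of the lower edge of its working face, which looks to the clamp's -x.
- jaw: Orange sliding jaw, 16 x 44 x 56 mm, top 73 mm above the table; origin: middle of its +x face, 45 mm up. Moves along the clamp's x. Carries a round sprung pad (30 mm across, black, red collar) on a screwed stem set differently each time: the pad's free face is 22 to 38 mm before the origin (not measured). Spring: 2 N per mm, no preload, solid after 16 mm (32 N).
- trigger (a joint): Trigger angle, rad: 0 sprung back, 0.29 at its stop. Squeezing drives the jaw 34.5 mm per rad (10 mm a full squeeze), the first 0 to 3 mm idle until the pawl finds a tooth. A holding pawl keeps the jaw in 3 mm steps (6 N of clamping); on letting go it slips back up to 3 mm to the last step passed, and does not slip further. The ratchet cannot be released.
- trigger_mid (a point): Front (+x) of the round bulge (16 mm thick) across the trigger, 55 mm above its hinge, 130 mm above the table: push here. The trigger is else 8 mm thick, 26 mm wide, its tip 155 mm above the table; it leans 0.145 rad to +x at rest, to -x at its stop. The bulge travels 16 mm towards the grip and resists with about 4 to 7 N while the jaw is free, plus about 0.63 N per N of clamping.
- squeeze (a point): Fixed point of the clamp, 130 mm above the table, midway between the back of the grip and the bulge of the fully squeezed trigger (then 39 mm apart): the grip's back is 19 mm off in -x, the bulge at rest about 35 mm off in +x.
- transformer: Loose iron-cored transformer, 60 x 48 x 62 mm (x, y, z), about 0.6 kg: dark iron sheets in the middle (24 mm in x, full width and height), a black cap 18 mm deep, 42 mm wide at each x end (z 10 to 56). Origin: centre of its underside, z up. Same both ways round; in the clamp its x lies along the clamp's x, caps to the jaws. Grasp it across y on the iron.
- valve: Glass valve with black base, 32 mm across, 78 mm high, beside the clamp, loose bystander, to be left where it is; origin: centre of its underside
- capacitor: Aluminium capacitor can, 39 mm across, 80 mm high, beside the clamp, loose bystander, to be left where it is; origin: centre of its underside
- screw_jar: Jar of brass screws, green cap, 52 mm across, 60 mm high, loose bystander, to be left where it is; origin: centre of its underside
- screwdriver: Screwdriver with red handle, lying along its x, loose bystander, to be left where it is; origin: centre of its underside
- knob_cap: Black control knob, 32 mm across, 18 mm high, loose bystander, to be left where it is; origin: centre of its underside
- tape_roll: Blue roll of tape lying flat, 80 mm across, 19 mm high, loose bystander, to be left where it is; origin: centre of its underside
- shield_can: Small aluminium screening can, 25 mm across, 52 mm high, loose bystander, to be left where it is; origin: centre of its underside
There are look-alikes about, which are no part of the job. What is shaped like the transformer but blue is not meant.

How it is judged:
By the outcome, as a careful person would: the job done as asked, in the order asked, and still so for the second after the job is handed in, with the robot touching nothing.
It also fails if it takes over 72 s, if anything falls off the work surface, if the arm or the gripper's body presses on something with over 40 N, if the wrist force passes 120 N, or if a joint passes its speed limit or range.

ROBOT

A 6-joint arm with a two-finger parallel gripper is mounted at the origin on the work surface. World frame = base frame: x ahead of the robot, y to its left, z up, the work surface at z = 0. Lengths are in m, angles in rad, forces in N, time in s.
With the tool pointing down it reaches from about 0.35 to 1 m from the base axis. Payload 7.1 kg.
Tool frame: the origin (TCP) lies midway between the tips of the shut fingers; the grasp point (between the pads) lies 19 mm behind it (bot.hold_point_z is the distance from the TCP to the grasp point, in m); x points along the fingers, z is the direction in which the jaws open and shut, and the axes are right-handed (so a half turn about x gives the same grasp; the last joint's range is limited). The gripper opens to 85 mm and grips with 20 to 120 N. Pads are 22 mm wide; open, the fingers measure 114 mm over their backs; the gripper's body (76 mm by 85 mm) begins 54 mm behind the grasp point. The pads swing forward as they close: fully open they stand 13 mm farther back than shut.
Start: joints at [1.159, 0.423, 1.63, -0, 1.089, -0.019], TCP at [0.239, 0.577, 0.231] pointing down, gripper open.
Joint ranges: [-3, 3], [-0.9, 2.11], [0.09, 2.58], [-1.31, 4.45], [0.11, 2.69], [-2.54, 2.54]. Speed limits (rad/s): [2.39, 2.39, 3.01, 3.14, 3.14, 3.14].

INTERFACE

Orientations are given as a 3x3 rotation matrix whose columns are the frame's x, y, z axes.
In Python, from station import monitor, eyes, order, finder, bot gives the robot as it stands.
- The arm moves only by the tool move_arm, never from a script. Its argument "plan" is a list of rows, each a list of 6 numbers: the shift along the world's x, y, z normalised to -1 to 1, where 1 is 0.2 m, then the turn, a rotation vector about the world's x, y, z normalised to -1 to 1, where 1 is 90 degrees. A call has 1 to 10 rows; each row is the pose to reach, as a shift and turn from the pose measured when the call began; what a row does not reach only later rows make up. A row lasts 1/10 s, in which the tool goes at most 50 mm and 8.59 degrees, less where a joint would pass 70% of its speed; a pose out of reach is approached as far as the arm can. A call with a number of a shift or a turn outside -1 to 1 is refused whole. A call with a gripper value outside its range is refused whole. "hand" is the closure, from 0 (fully open) to 1 (shut), set as the call begins (left out, the last holds). The fingers move at their own pace and stop on an object; "grip_force" is the grip in N (left out, the last holds). Time passes only in rows, so rows that repeat a pose let the fingers close. It gives the time, the measured TCP pose, the force and the opening at its end, in the units of the state.
- monitor.observe(): the state, without advancing time (a new reading comes with each control period).
- eyes.capture(name): name is "scene" or "top" or "wrist"; returns the picture (384x512x3 uint8, red, green, blue); there is no depth.
- eyes.calibration(name): a dict with "fovy" (degrees; the focal length in pixels is half the picture's height over the tangent of half this angle, whatever the lens; pixels are square), "cx", "cy" (the principal point, pixels), "R" (3x3) and "t" (3): a world point X has camera coordinates R X + t. Camera axes: x right, y down, z forward; pixel columns grow to the right and rows downward; lengths in m; the calibration is good to about 2 mm. A picture is of the moment at which its call begins: read the wrist's pose just before it. calibration takes no time and is no camera call; for the wrist camera it gives the pose at the moment of the call.
- order.sign_off(): hands the job in, once; it reports no verdict.
Trained networks look in the newest picture that a camera, given by its name, has taken for a name from the list of things; names that differ only in an ending like _2 or _b are one class to them, and where a whole thing is asked for, a point or a joint stands for the part that bears it (a point fixed in the world has none). Each returns a list of dicts, best first, with "conf" (0 to 1); they miss things now and then, are a little off and sometimes report something else, mostly with a low value. They report only what shows in the picture. A call takes as long as a camera call. They do not tell look-alikes from the thing itself.
- finder.boxes_of(camera, target): "extent" ([left, top, right, bottom] in pixels, round what is visible of it).
The state is a dict: "t": time; "q": joint angles; "dq": joint speeds; "joint_torque": joint torques, N m; "tcp_pos": TCP position; "ee_rot": TCP orientation; "contact_force": force on the tool from outside, world axes, zero at the start; "ft_torque": the same for the moment, N m; "finger_gap": finger opening in m.
Only numpy, scipy, OpenCV 4.12 (cv2) and the standard library are available. Lean on these libraries where they do the work, as an engineer would, in place of code of your own. Each camera call takes 0.05 s, during which the arm holds its last target. There are 200 camera calls.

## Working session

There is one attempt and no reset: what is moved stays moved. The work goes in short steps, Python scripts to look and compute and a tool call to move; the robot and the scene stay as the last step left them, time stands still between calls to the robot, and variables do not carry over. Pictures are saved under pics/ and viewed, about 8 in all and at most 12, crops included, and the job is handed in when it is done.

Besides the shell and the picture viewer there is one more tool, called after ">>>" as name(argument=value, ...), one argument or row to a line, values as JSON. move_arm: Moves the arm, as the interface text tells. Scaled input: -1 to 1 covers 0.2 m each way for a shift and 90 degrees each way for a turn. Its arguments: {"type":"object","properties":{"plan":{"type":"array"},"hand":{"type":"number"},"grip_force":{"type":"number"}},"required":["plan"]}

```bash
ls; mkdir -p pics
python3 - <<'E'
from station import monitor, eyes, order, finder, bot
import cv2,numpy as np
for n in("scene","top"):
    im=eyes.capture(n);cv2.imwrite(f"pics/{n}0.png",cv2.resize(im[:,:,::-1],None,fx=1.5,fy=1.5))
    c=eyes.calibration(n);print(n,{k:np.round(v,4).tolist() for k,v in c.items()})
    for t in["transformer","clamp","anvil","jaw","trigger","valve","capacitor"]:
        print(t,[(np.round(d["extent"]).tolist(),round(d["conf"],2)) for d in finder.boxes_of(n,t)][:4])
s=monitor.observe();print(s["t"],s["tcp_pos"],np.round(s["ee_rot"],3).tolist(),s["finger_gap"],s["contact_force"],bot.hold_point_z)
E
```

```text
pics
scene {'fovy': 50.8631, 'cx': 254.5929, 'cy': 188.0447, 'R': [[0.0965, 0.9953, -0.0057], [0.5597, -0.059, -0.8266], [-0.8231, 0.0766, -0.5627]], 't': [-0.0582, -0.2219, 1.5701]}
transformer [([161.0, 162.0, 179.0, 190.0], 0.8), ([180.0, 179.0, 202.0, 205.0], 0.79), ([215.0, 176.0, 273.0, 285.0], 0.65)]
clamp [([216.0, 178.0, 277.0, 284.0], 0.77)]
anvil [([224.0, 176.0, 243.0, 200.0], 0.73), ([243.0, 204.0, 253.0, 229.0], 0.66)]
jaw [([232.0, 204.0, 260.0, 256.0], 0.87)]
trigger [([245.0, 198.0, 257.0, 227.0], 0.53)]
valve [([277.0, 199.0, 284.0, 226.0], 0.8)]
capacitor [([288.0, 220.0, 304.0, 251.0], 0.96)]
top {'fovy': 54.6485, 'cx': 252.1248, 'cy': 194.7042, 'R': [[0.0274, -0.9996, 0.0052], [-0.996, -0.0278, -0.0844], [0.0845, -0.0028, -0.9964]], 't': [-0.0374, 0.546, 1.02]}
transformer [([314.0, 257.0, 338.0, 278.0], 0.91), ([295.0, 220.0, 318.0, 248.0], 0.72)]
clamp [([237.0, 113.0, 281.0, 237.0], 0.78)]
anvil [([248.0, 219.0, 272.0, 232.0], 0.73)]
jaw [([248.0, 138.0, 265.0, 195.0], 0.63)]
trigger [([125.0, 232.0, 140.0, 249.0], 0.6), ([249.0, 136.0, 261.0, 144.0], 0.4)]
valve [([215.0, 179.0, 226.0, 190.0], 0.62)]
capacitor [([204.0, 142.0, 220.0, 157.0], 0.76)]
0.8 [0.23921274 0.57740838 0.2313487 ] [[0.0, -0.924, 0.383], [0.0, 0.383, 0.924], [-1.0, -0.0, 0.0]] 0.08492973728452584 [ 0.29791176 -0.08396837 -0.66907054] 0.0187
```

View pics/top0.png

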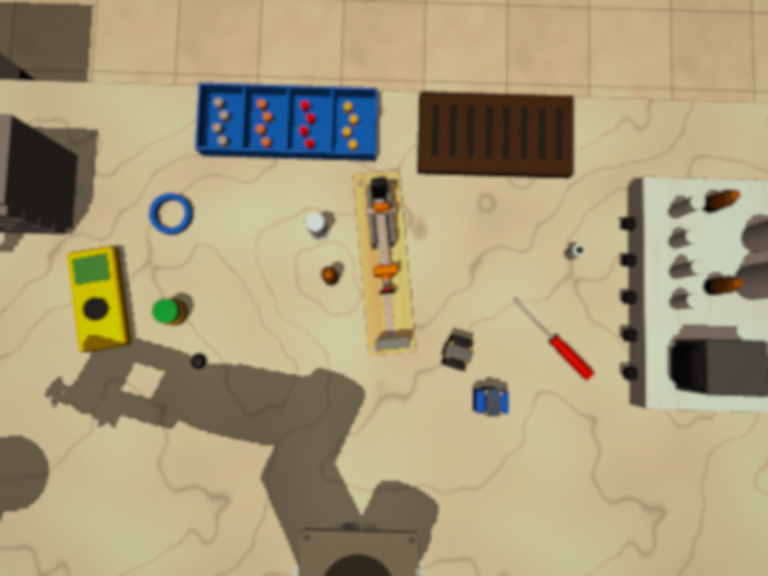

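View pics/scene0.png

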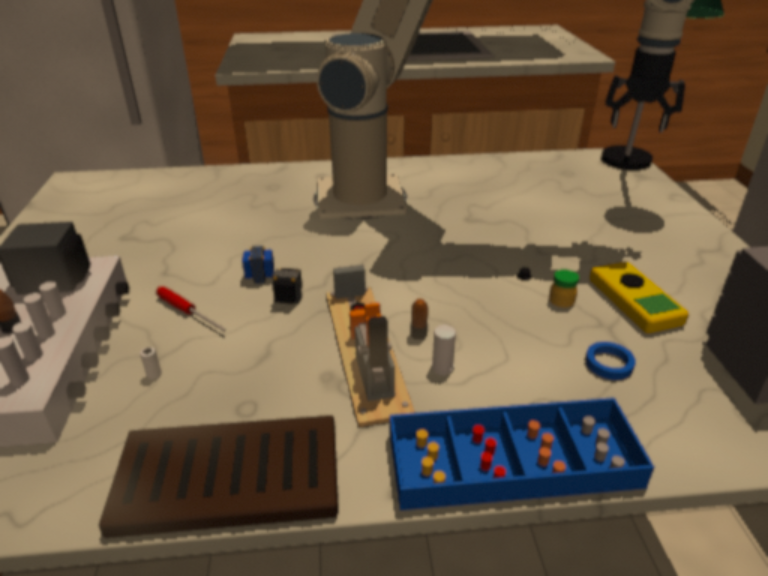

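The top view shows two candidates: the dark iron transformer at about (305,233) and a blue look-alike at about (326,267). I choose the dark one. The clamp runs from grip (252,125) at the far end to anvil (262,226) near the robot. Next I'll get rough positions and the wrist camera geometry.

```bash
cat > h.py <<'E'
import numpy as np,cv2
from station import monitor, eyes, order, finder, bot
def ray(n,uv,z,c=None):
    c=c or eyes.calibration(n); f=192/np.tan(np.radians(c["fovy"])/2)
    R=np.array(c["R"]);t=np.array(c["t"]);o=-R.T@t
    d=R.T@np.array([(uv[0]-c["cx"])/f,(uv[1]-c["cy"])/f,1]);return o+d*(z-o[2])/d[2]
def proj(n,X,c=None):
    c=c or eyes.calibration(n); f=192/np.tan(np.radians(c["fovy"])/2)
    p=np.array(c["R"])@np.array(X)+c["t"];return np.array([c["cx"]+f*p[0]/p[2],c["cy"]+f*p[1]/p[2]])
E
python3 - <<'E'
from h import *
for uv in [(355,175),(400,172),(414,350),(371,355)]: print("board",ray("top",np.array(uv)/1.5,.012).round(3))
for uv in [(447,365),(473,355),(467,337),(450,333)]: print("tr",ray("top",np.array(uv)/1.5,.03).round(3))
c=eyes.calibration("wrist");R=np.array(c["R"]);o=-R.T@c["t"];s=monitor.observe()
print(c["fovy"],c["cx"],c["cy"],"cam in tool",np.array(s["ee_rot"]).T@(o-s["tcp_pos"]),"axes",(np.array(s["ee_rot"]).T@R.T).round(3).tolist())
print("q",s["q"])
E
```

```text
board [0.773 0.028 0.012]
board [ 0.781 -0.058  0.012]
board [ 0.441 -0.092  0.012]
board [ 0.429 -0.012  0.012]
tr [ 0.415 -0.153  0.03 ]
tr [ 0.435 -0.2    0.03 ]
tr [ 0.467 -0.189  0.03 ]
tr [ 0.474 -0.157  0.03 ]
62.14940114779196 254.92698623693278 192.125385108308 cam in tool [-0.14156614  0.06837033 -0.00076841] axes [[-0.0, -0.265, 0.964], [-0.001, -0.964, -0.265], [1.0, -0.001, -0.0]]
q [ 1.15899816e+00  4.23063317e-01  1.62988293e+00 -1.10819838e-05
  1.08859464e+00 -1.89638628e-02]
```

>>> move_arm(
  plan=[
    [0.3,-0.9,0.3,0,0,0.3],
    [0.3,-0.9,0.3,0,0,0.3],
    [0.3,-0.9,0.3,0,0,0.3],
    [0.3,-0.9,0.3,0,0,0.3],
  ],
)

```text
t: 1.2
tcp_pos: [0.2994, 0.3957, 0.2919]
ee_rot: [[0.0, -0.997, -0.084], [-0.0, -0.084, 0.997], [-1.0, -0.0, -0.0]]
contact_force: [0.4, 0.7, 1.3]
finger_gap: 0.0853
```

>>> move_arm(
  plan=[
    [0.35,-0.9,0.1,0,0,0],
    [0.35,-0.9,0.1,0,0,0],
    [0.35,-0.9,0.1,0,0,0],
    [0.35,-0.9,0.1,0,0,0],
  ],
)

```text
t: 1.6
tcp_pos: [0.3697, 0.2137, 0.3124]
ee_rot: [[0.001, -0.997, -0.084], [0.0, -0.084, 0.997], [-1.0, -0.001, 0.0]]
contact_force: [1.3, -0.0, 0.3]
finger_gap: 0.0853
```

>>> move_arm(
  plan=[
    [0.35,-0.9,0,0,0,0],
    [0.35,-0.9,0,0,0,0],
    [0.35,-0.9,0,0,0,0],
    [0.35,-0.9,0,0,0,0],
  ],
)

```text
t: 2.0
tcp_pos: [0.4402, 0.0315, 0.3129]
ee_rot: [[0.002, -0.997, -0.083], [0.0, -0.083, 0.997], [-1.0, -0.002, 0.0]]
contact_force: [0.8, 1.5, -0.9]
finger_gap: 0.0854
```

>>> move_arm(
  plan=[
    [0.15,-0.7,0,0,0,0],
    [0.15,-0.7,0,0,0,0],
    [0.15,-0.7,0,0,0,0],
    [0.15,-0.7,0,0,0,0],
    [0.15,-0.7,0,0,0,0],
  ],
)

```text
t: 2.5
tcp_pos: [0.47, -0.1094, 0.3127]
ee_rot: [[0.002, -0.997, -0.08], [0.001, -0.08, 0.997], [-1.0, -0.002, 0.001]]
contact_force: [0.2, 0.2, 0.7]
finger_gap: 0.0856
```

Run:
```python
from h import *
import json
c=eyes.calibration("wrist");im=eyes.capture("wrist")
np.save("w1.npy",im);json.dump({k:np.array(v).tolist() for k,v in c.items()},open("w1.json","w"))
cv2.imwrite("pics/w1.png",cv2.resize(im[:,:,::-1],(800,600),interpolation=cv2.INTER_CUBIC))
for t in["transformer","anvil","jaw","trigger","clamp"]:
    print(t,[(np.round(d["extent"]).tolist(),round(d["conf"],2)) for d in finder.boxes_of("wrist",t)][:4])
```

```text
transformer [([185.0, 105.0, 235.0, 157.0], 0.93), ([132.0, 28.0, 190.0, 79.0], 0.76), ([353.0, 223.0, 392.0, 254.0], 0.29)]
anvil [([279.0, 137.0, 331.0, 160.0], 0.61), ([14.0, 77.0, 135.0, 195.0], 0.35)]
jaw [([283.0, 212.0, 322.0, 317.0], 0.96)]
trigger [([295.0, 321.0, 319.0, 342.0], 0.75)]
clamp [([263.0, 128.0, 333.0, 344.0], 0.74)]
```

View pics/w1.png

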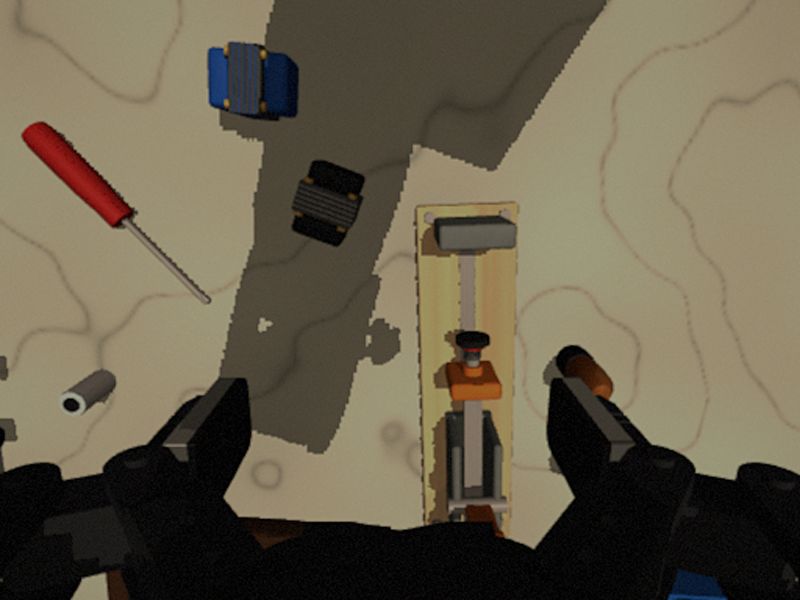

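The wrist view shows the dark transformer at about (328,202) in the 800-pixel picture, turned about 20° from the clamp. The blue look-alike is at (253,78). The anvil is at (476,233), the pad at (472,340), the jaw at (473,380) and the trigger at (480,518). I'll check one close crop of the transformer and the clamp.

Run:
```python
import numpy as np,cv2
im=np.load("w1.npy")[:,:,::-1]
a=im[98:164,180:240];b=im[125:255,260:340]
A=cv2.resize(a,None,fx=6,fy=6,interpolation=cv2.INTER_CUBIC);B=cv2.resize(b,None,fx=4.5,fy=4.5,interpolation=cv2.INTER_CUBIC)
o=np.zeros((590,730,3),np.uint8);o[:A.shape[0],:A.shape[1]]=A;o[:B.shape[0],365:365+B.shape[1]]=B
o=cv2.convertScaleAbs(o,alpha=1.6,beta=10);cv2.imwrite("pics/c1.png",o)
```

```text
(no output)
```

View pics/c1.png

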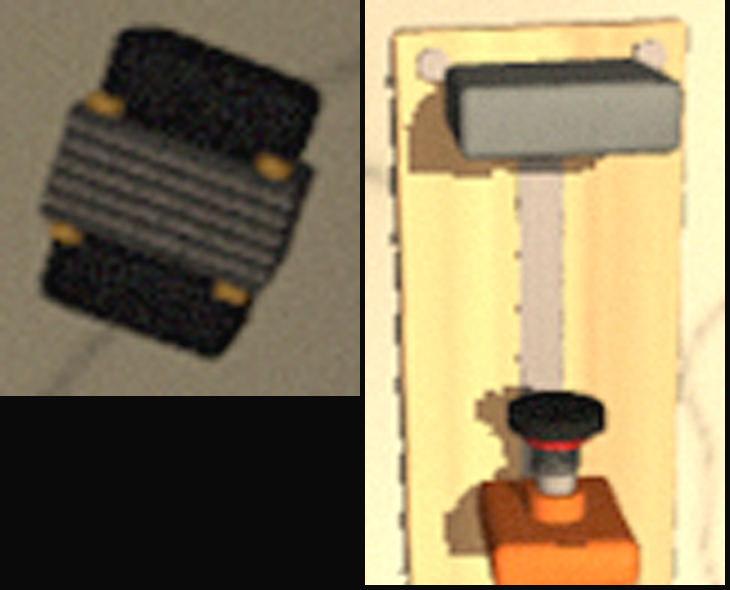

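The crop confirms the choice: dark iron sheets with black caps and no blue. Next I'll fit the clamp pose to the board and anvil corners, and the transformer pose by silhouette.

```bash
cat > fit.py <<'E'
from h import *
import json
from scipy.optimize import least_squares,minimize
c=json.load(open("w1.json"));im=np.load("w1.npy")
B=lambda X,Y:np.array([260+(X-365+.5)/4.5-.5,125+(Y+.5)/4.5-.5])
g=lambda X,Y,z:ray("wrist",B(X,Y),z,c)[:2]
tl,tr,bl,br=g(392,35,.012),g(686,22,.012),g(410,580,.012),g(672,580,.012)
def T(p,q):
    a=p[2];R=np.array([[np.cos(a),-np.sin(a)],[np.sin(a),np.cos(a)]]);return R.T@(q-p[:2])
def res(p):
    a,b,d,e=T(p,tl),T(p,tr),T(p,bl),T(p,br)
    return [a[0]-.175,a[1]-.045,b[0]-.175,b[1]+.045,d[1]-.045,e[1]+.045]
r=least_squares(res,[.606,-.034,np.pi+.1]);p=r.x
print("clamp",p.round(4),"yaw deg",np.degrees(p[2])-180,"res mm",(r.fun*1e3).round(1))
for n,q in dict(faceL=(465,158),faceR=(680,152),backL=(462,85),backR=(678,83)).items(): print(n,(T(p,g(*q,.074))*1e3).round(1))
print("pad top rim",(T(p,g(556,395,.06))*1e3).round(1),"jaw front top",(T(p,g(556,480,.073))*1e3).round(1))
# transformer silhouette
gr=im[98:164,180:240].astype(np.uint8)
gm=cv2.cvtColor(gr,cv2.COLOR_RGB2GRAY);th,m=cv2.threshold(gm,0,255,cv2.THRESH_BINARY_INV+cv2.THRESH_OTSU);m=cv2.morphologyEx(m,cv2.MORPH_CLOSE,np.ones((3,3)))
m=cv2.resize(m,None,fx=6,fy=6,interpolation=cv2.INTER_LINEAR)>127
def sil(q):
    o=np.zeros(m.shape,np.uint8);ca,sa=np.cos(q[2]),np.sin(q[2])
    for x0,x1,w,z0,z1 in((-.012,.012,.024,0,.062),(-.03,-.01,.021,.01,.056),(.01,.03,.021,.01,.056)):
        P=[proj("wrist",[q[0]+ca*x-sa*y,q[1]+sa*x+ca*y,z],c) for x in(x0,x1) for y in(-w,w) for z in(z0,z1)]
        P=((np.array(P)-[180,98]+.5)*6-.5).round().astype(np.int32);cv2.fillConvexPoly(o,cv2.convexHull(P),1)
    return o>0
f=lambda q:1-(sil(q)&m).sum()/(sil(q)|m).sum()
best=min((minimize(f,[.445,-.175,a],method="Nelder-Mead",options=dict(initial_simplex=[[.445,-.175,a],[.455,-.175,a],[.445,-.165,a],[.445,-.175,a+.15]])) for a in(-.6,-.3,0,.3)),key=lambda r:r.fun)
print("otsu",th,"tr",best.x.round(4),np.degrees(best.x[2]),"1-IoU",best.fun)
E
python3 fit.py
```

```text
clamp [ 0.6062 -0.032   3.2618] yaw deg 6.88869464768527 res mm [-0.1 -0.4  0.1  0.3 -0.7  0.8]
faceL [147.  28.]
faceR [146.3 -29.5]
backL [166.5  28.5]
backR [164.7 -28.5]
pad top rim [74.   1.7] jaw front top [52.9  3.6]
otsu 42.0 tr [ 0.4377 -0.1694 -0.2752] -15.766271542703452 1-IoU 0.059290217468300654
```

>>> move_arm(
  plan=[
    [-0.162,-0.3,-0.3,0,0,-0.227],
    [-0.162,-0.3,-0.6,0,0,-0.227],
    [-0.162,-0.3,-0.9,0,0,-0.227],
    [-0.162,-0.3,-0.9,0,0,-0.227],
    [-0.162,-0.3,-0.9,0,0,-0.227],
    [-0.162,-0.3,-0.9,0,0,-0.227],
  ],
)

```text
t: 3.4
tcp_pos: [0.4378, -0.1668, 0.1333]
ee_rot: [[0.001, -0.964, 0.267], [0.0, 0.267, 0.964], [-1.0, -0.001, 0.0]]
contact_force: [0.2, -0.3, -0.1]
finger_gap: 0.0856
```

Run:
```python
from h import *
s=monitor.observe();R=np.array(s["ee_rot"]);print(s["tcp_pos"],np.degrees(np.arctan2(R[1,2],R[0,2])))
im=eyes.capture("wrist");cv2.imwrite("pics/w2.png",cv2.convertScaleAbs(im[:,:,::-1],alpha=1.5))
```

```text
[ 0.43775035 -0.16684123  0.13325011] 74.48977603086999
```

View pics/w2.png

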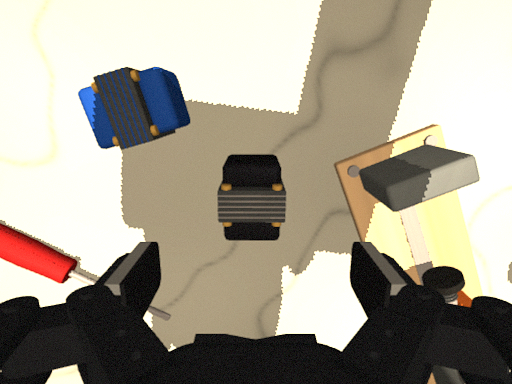

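The picture shows the transformer square to the fingers, with its iron top centred at about (252,204). I'll check that against the fit, then descend.

Run:
```python
from h import *
for uv in[(218,188),(286,186),(219,222),(286,221),(252,204)]:print(ray("wrist",uv,.062).round(4))
```

```text
[ 0.4204 -0.1894  0.062 ]
[ 0.4317 -0.1435  0.062 ]
[ 0.4446 -0.1962  0.062 ]
[ 0.4568 -0.1498  0.062 ]
[ 0.438  -0.1698  0.062 ]
```

>>> move_arm(
  plan=[
    [0.002,-0.014,-0.2,0,0,0],
    [0.002,-0.014,-0.4,0,0,0],
    [0.002,-0.014,-0.54,0,0,0],
    [0.002,-0.014,-0.54,0,0,0],
    [0.002,-0.014,-0.54,0,0,0],
  ],
)

```text
t: 3.95
tcp_pos: [0.4415, -0.1705, 0.029]
ee_rot: [[0.007, -0.964, 0.267], [-0.002, 0.267, 0.964], [-1.0, -0.008, -0.0]]
contact_force: [-0.5, -0.7, 0.2]
finger_gap: 0.085
```

>>> move_arm(
  plan=[
    [0,0,0,0,0,0],
    [0,0,0,0,0,0],
    [0,0,0,0,0,0],
    [0,0,0,0,0,0],
    [0,0,0,0,0,0],
    [0,0,0,0,0,0],
    [0,0,0,0,0,0],
    [0,0,0,0,0,0],
  ],
  hand=0.8,
  grip_force=40,
)

```text
t: 4.75
tcp_pos: [0.4429, -0.171, 0.0308]
ee_rot: [[0.011, -0.964, 0.267], [-0.004, 0.267, 0.964], [-1.0, -0.011, -0.001]]
contact_force: [0.1, 1.6, 14.8]
finger_gap: 0.0474
```

```bash
python3 -c "
from h import *
s=monitor.observe();print(s['q'].round(3) if hasattr(s['q'],'round') else s['q'],s['contact_force'],s['ft_torque'],s['joint_torque'])"
```

```text
[-3.940e-01  5.550e-01  2.065e+00  2.000e-03  5.100e-01 -1.696e+00] [ 0.14417749  1.64516897 14.76838592] [ 0.28541877  0.1435427  -0.02371968] [ -0.59622232 -41.37989402 -11.126647    -0.22105899  -0.48295973
  -0.05950247]
```

>>> move_arm(
  plan=[
    [-0.02,0,0.1,0,0,0],
    [-0.02,0,0.25,0,0,0],
    [-0.02,0,0.4,0,0,0],
    [-0.02,0,0.4,0,0,0],
  ],
)

```text
t: 5.15
tcp_pos: [0.4407, -0.1717, 0.1139]
ee_rot: [[0.016, -0.964, 0.267], [-0.006, 0.267, 0.964], [-1.0, -0.017, -0.001]]
contact_force: [1.8, -1.0, -7.4]
finger_gap: 0.0472
```

>>> move_arm(
  plan=[
    [0.05,0.1,0.25,0,0.003,0.05],
    [0.15,0.3,0.28,0,0.003,0.12],
    [0.29,0.63,0.28,0,0.003,0.249],
    [0.29,0.63,0.28,0,0.003,0.249],
    [0.29,0.63,0.28,0,0.003,0.249],
    [0.29,0.63,0.28,0,0.003,0.249],
    [0.29,0.63,0.28,0,0.003,0.249],
  ],
)

```text
t: 5.85
tcp_pos: [0.4975, -0.0462, 0.1689]
ee_rot: [[0.011, -0.993, -0.12], [-0.0, -0.12, 0.993], [-1.0, -0.01, -0.001]]
contact_force: [-0.7, 0.8, -7.7]
finger_gap: 0.0471
```

Run:
```python
from h import *
import json
s=monitor.observe();R=np.array(s["ee_rot"]);print(s["tcp_pos"],R.round(4).tolist(),np.degrees(np.arctan2(R[1,2],R[0,2])))
c=eyes.calibration("wrist");json.dump({k:np.array(v).tolist() for k,v in c.items()},open("w3.json","w"))
im=eyes.capture("wrist");cv2.imwrite("pics/w3.png",cv2.resize(cv2.convertScaleAbs(im[:,:,::-1],alpha=1.6),(800,600),interpolation=cv2.INTER_CUBIC))
```

```text
[ 0.4975494  -0.04620844  0.16889042] [[0.0105, -0.9928, -0.1197], [-0.0002, -0.1197, 0.9928], [-0.9999, -0.0105, -0.0014]] 96.87441418588169
```

View pics/w3.png

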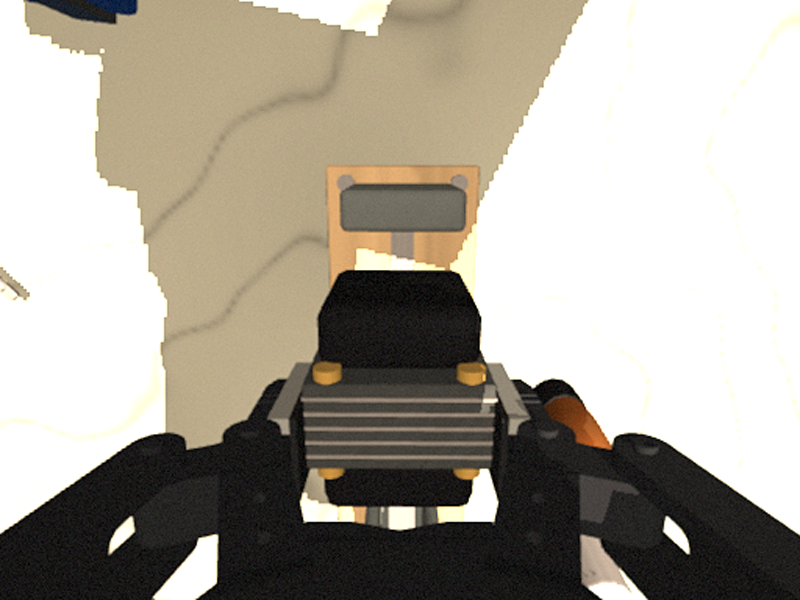

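The view shows the iron top spanning rows 386–467 and columns 304–495, aligned with the anvil at (403,208). I'll compute the remaining offsets.

Run:
```python
from h import *
import json
c=json.load(open("w3.json"));p=np.array([.6062,-.032,3.2618]);a=p[2];R=np.array([[np.cos(a),-np.sin(a)],[np.sin(a),np.cos(a)]])
L=lambda u,v,z:(R.T@(ray("wrist",(u/1.5625,v/1.5625),z,c)[:2]-p[:2])*1e3).round(1)
for u,v in[(304,386),(494,386),(304,467),(496,467)]:print("iron",L(u,v,.2))
for u,v in[(342,230),(465,230),(342,188),(464,188)]:print("anvil",L(u,v,.074))
for u,v in[(328,166),(479,166),(329,280),(478,260)]:print("board",L(u,v,.012))
s=monitor.observe();print("tcp",R.T@(np.array(s["tcp_pos"])[:2]-p[:2])*1e3)
```

```text
iron [126.7  23.9]
iron [126.7 -21.9]
iron [104.2  25.1]
iron [104.2 -23.6]
anvil [146.7  27.9]
anvil [146.6 -30.3]
anvil [166.1  27.3]
anvil [166.1 -29.1]
board [175.   41.9]
board [174.9 -45.3]
board [107.3  44. ]
board [119.7 -47.1]
tcp [109.40219456   1.32764843]
```

>>> move_arm(
  plan=[
    [0.014,0.011,-0.1,0,0,0],
    [0.014,0.011,-0.27,0,0,0],
    [0.014,0.011,-0.27,0,0,0],
    [0.014,0.011,-0.27,0,0,0],
    [0.014,0.011,-0.27,0,0,0],
  ],
)

```text
t: 6.4
tcp_pos: [0.5014, -0.0448, 0.1163]
ee_rot: [[0.013, -0.993, -0.118], [-0.0, -0.118, 0.993], [-1.0, -0.013, -0.002]]
contact_force: [0.4, -0.6, -7.3]
finger_gap: 0.0474
```

>>> move_arm(
  plan=[
    [-0.008,0.005,-0.1,0,0.001,-0.001],
    [-0.01,0.006,-0.2,0,0.002,-0.001],
    [-0.012,0.006,-0.305,0,0.002,-0.001],
    [-0.012,0.006,-0.305,0,0.002,-0.001],
    [-0.012,0.006,-0.305,0,0.002,-0.001],
  ],
)

```text
t: 6.9
tcp_pos: [0.4998, -0.0438, 0.0564]
ee_rot: [[0.011, -0.993, -0.117], [-0.001, -0.117, 0.993], [-1.0, -0.011, -0.002]]
contact_force: [1.1, 0.0, -7.4]
finger_gap: 0.0474
```

>>> move_arm(
  plan=[
    [0.001,-0.001,-0.03,0,0,0.002],
    [0.001,-0.001,-0.05,0,0,0.002],
    [0,-0.001,-0.063,0,0,0.002],
    [0,-0.001,-0.068,0,0,0.002],
    [0,-0.001,-0.068,0,0,0.002],
  ],
)

```text
t: 7.4
tcp_pos: [0.4998, -0.0439, 0.0429]
ee_rot: [[0.011, -0.993, -0.12], [-0.001, -0.12, 0.993], [-1.0, -0.011, -0.002]]
contact_force: [-0.2, 0.1, -4.4]
finger_gap: 0.0476
```

Run:
```python
from h import *
s=monitor.observe();print(s["tcp_pos"],s["contact_force"])
```

```text
[ 0.49978679 -0.04394781  0.04294357] [-0.15618742  0.09545379 -4.42405202]
```

>>> move_arm(
  plan=[
    [0,0,-0.006,0,0,0],
    [0,0,-0.006,0,0,0],
  ],
)

```text
t: 7.6
tcp_pos: [0.4999, -0.044, 0.0429]
ee_rot: [[0.011, -0.993, -0.12], [-0.001, -0.12, 0.993], [-1.0, -0.011, -0.002]]
contact_force: [-4.5, -0.1, 10.1]
finger_gap: 0.0474
```

>>> move_arm(
  plan=[
    [0,0,0,0,0,0],
    [0,0,0,0,0,0],
    [0,0,0,0,0,0],
    [0,0,0,0,0,0],
    [0,0,0,0,0,0],
  ],
  hand=0,
)

```text
t: 8.1
tcp_pos: [0.4999, -0.0439, 0.0428]
ee_rot: [[0.011, -0.993, -0.12], [-0.001, -0.12, 0.993], [-1.0, -0.011, -0.002]]
contact_force: [-0.0, 0.9, -0.7]
finger_gap: 0.0855
```

>>> move_arm(
  plan=[
    [0,0,0.25,0,0.007,0],
    [0,0,0.5,0,0.007,0],
    [0,0,0.75,0,0.007,0],
    [0,0,1,0,0.007,0],
    [0,0,1,0,0.007,0],
  ],
)

```text
t: 8.6
tcp_pos: [0.5039, -0.0444, 0.2496]
ee_rot: [[0.013, -0.993, -0.12], [-0.002, -0.12, 0.993], [-1.0, -0.012, -0.003]]
contact_force: [0.2, 0.3, 0.0]
finger_gap: 0.0857
```

Run:
```python
from h import *
import json
c=eyes.calibration("wrist");json.dump({k:np.array(v).tolist() for k,v in c.items()},open("w4.json","w"))
im=eyes.capture("wrist");np.save("w4.npy",im)
cv2.imwrite("pics/w4.png",cv2.resize(cv2.convertScaleAbs(im[90:360,170:370,::-1],alpha=1.5),None,fx=2.2,fy=2.2,interpolation=cv2.INTER_CUBIC))
for X in [(.7,-.02,.13),(.72,-.02,.15)]:print(proj("wrist",X,c))
```

```text
[256.29021915 373.96236233]
[253.84637382 407.22412214]
```

View pics/w4.png

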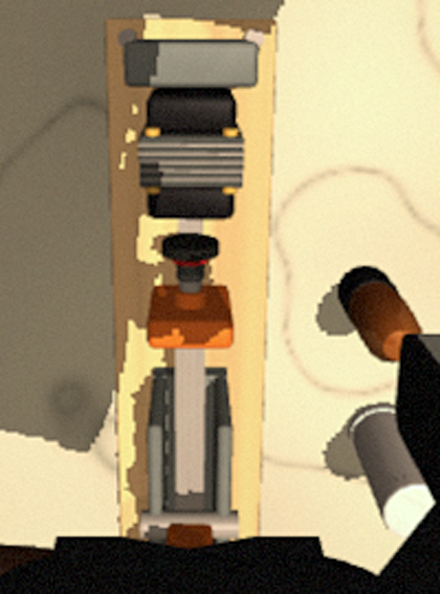

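The picture shows the transformer upright on the bed, in line with the anvil and pad (columns about 190), with a small gap at the anvil and a wider one at the pad. Next I'll swing to the trigger with the jaws along the clamp's x.

>>> move_arm(
  plan=[
    [0.2,0.02,0,0,0,-0.09],
    [0.4,0.04,0,0,0,-0.18],
    [0.6,0.07,0,0,0,-0.27],
    [0.8,0.1,0,0,0,-0.36],
    [0.9,0.127,0,0,0,-0.45],
    [0.9,0.127,0,0,0,-0.54],
    [0.9,0.127,0,0,0,-0.63],
    [0.9,0.127,0,0,0,-0.72],
    [0.9,0.127,0,0,0,-0.81],
    [0.9,0.127,0,0,0,-0.9],
  ],
)

```text
t: 9.65
tcp_pos: [0.6811, -0.0187, 0.2439]
ee_rot: [[-0.004, -0.268, 0.963], [-0.008, 0.963, 0.268], [-1.0, -0.006, -0.006]]
contact_force: [-0.4, -0.1, -0.3]
finger_gap: 0.0853
```

```bash
cat > st.py <<'E'
from h import *
p=np.array([.6062,-.032,3.2618]);a=p[2];RC=np.array([[np.cos(a),-np.sin(a)],[np.sin(a),np.cos(a)]])
def st():
    s=monitor.observe();R=np.array(s["ee_rot"]);l=RC.T@(np.array(s["tcp_pos"])[:2]-p[:2])*1e3
    f=RC.T@np.array(s["contact_force"])[:2]
    print("t",s["t"],"tcp",np.round(s["tcp_pos"],4),"local d(from squeeze)",(l[0]+105).round(2),"y",l[1].round(2),"f local",f.round(2),"fz",round(s["contact_force"][2],1),"tiltfix rot",np.round([-R[1,0]/1.5708,R[0,0]/1.5708],4),"yaw",np.degrees(np.arctan2(R[1,2],R[0,2])).round(2),"gap",s["finger_gap"])
E
python3 -c "
from st import *
st()
im=eyes.capture('wrist');cv2.imwrite('pics/w5.png',cv2.convertScaleAbs(im[:,:,::-1],alpha=1.4))
print(finder.boxes_of('wrist','trigger')[:2])"
```

```text
t 9.65 tcp [ 0.6811 -0.0187  0.2439] local d(from squeeze) 29.08 y -4.23 f local [0.45 0.07] fz -0.3 tiltfix rot [ 0.005  -0.0025] yaw 15.55 gap 0.08532716892545196
[{'extent': [242.8, 166.7, 269.9, 212.4], 'conf': 0.74}]
```

View pics/w5.png

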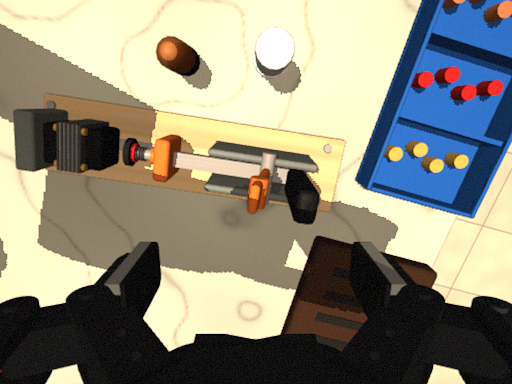

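The view shows the trigger at about (258,190), the black grip at (302,197) and the pad at (130,152) still clear of the transformer cap. I'll align square over the squeeze point.

```bash
python3 -c "
from st import *
L=lambda u,v,z:(RC.T@(ray('wrist',(u,v),z)[:2]-p[:2])*1e3).round(1)
print('bulge front',L(249,188,.13),'grip top',L(290,215,.156),L(317,212,.156),L(303,220,.156))"
```

```text
bulge front [-69.1  -2.8] grip top [-102.8    6.4] [-122.6    0.8] [-113.4    8.8]
```

>>> move_arm(
  plan=[
    [0.1,-0.01,0,0.005,-0.002,-0.095],
    [0.145,-0.018,-0.1,0.005,-0.002,-0.095],
    [0.145,-0.018,-0.1,0.005,-0.002,-0.095],
    [0.145,-0.018,-0.1,0.005,-0.002,-0.095],
  ],
)

```text
t: 10.15
tcp_pos: [0.7091, -0.0223, 0.2226]
ee_rot: [[-0.004, -0.129, 0.992], [0.001, 0.992, 0.129], [-1.0, 0.001, -0.004]]
contact_force: [0.4, 0.2, 0.4]
finger_gap: 0.0853
```

```bash
python3 -c "
from st import *
st()"
```

```text
t 10.15 tcp [ 0.7091 -0.0223  0.2226] local d(from squeeze) 1.7 y 2.73 f local [-0.44 -0.18] fz 0.4 tiltfix rot [-0.0003 -0.0027] yaw 7.41 gap 0.0853299697118226
```

>>> move_arm(
  plan=[
    [0,0.016,-0.15,0,-0.003,-0.006],
    [0,0.016,-0.3,0,-0.003,-0.006],
    [0,0.016,-0.45,0,-0.003,-0.006],
    [0,0.016,-0.62,0,-0.003,-0.006],
    [0,0.016,-0.62,0,-0.003,-0.006],
    [0,0.016,-0.62,0,-0.003,-0.006],
  ],
)

```text
t: 10.75
tcp_pos: [0.7089, -0.019, 0.0992]
ee_rot: [[-0.0, -0.121, 0.993], [0.001, 0.993, 0.121], [-1.0, 0.001, -0.0]]
contact_force: [-0.1, -0.1, -0.2]
finger_gap: 0.0856
```

```bash
python3 -c "
from st import *
st()"
```

```text
t 10.75 tcp [ 0.7089 -0.019   0.0992] local d(from squeeze) 1.51 y -0.61 f local [0.13 0.04] fz -0.2 tiltfix rot [-0.0004 -0.0002] yaw 6.93 gap 0.08560941822700813
```

>>> move_arm(
  plan=[
    [0.035,0.004,0,0,0,0],
    [0.06,0.007,0,0,0,0],
    [0.08,0.01,0,0,0,0],
    [0.095,0.0115,0,0,0,0],
    [0.11,0.0133,0,0,0,0],
    [0.11,0.0133,0,0,0,0],
    [0.11,0.0133,0,0,0,0],
  ],
)

```text
t: 11.45
tcp_pos: [0.7313, -0.0164, 0.1015]
ee_rot: [[0.0, -0.121, 0.993], [0.0, 0.993, 0.121], [-1.0, 0.0, 0.0]]
contact_force: [-4.6, -0.5, 4.0]
finger_gap: 0.0855
```

```bash
python3 -c "
from st import *
st()"
```

```text
t 11.45 tcp [ 0.7313 -0.0164  0.1015] local d(from squeeze) -21.04 y -0.47 f local [ 4.58 -0.08] fz 4.0 tiltfix rot [-0.0002  0.0001] yaw 6.95 gap 0.08551218969611522
```

>>> move_arm(
  plan=[
    [-0.04,-0.005,-0.01,0,0,0],
    [-0.08,-0.01,-0.011,0,0,0],
    [-0.09,-0.011,-0.011,0,0,0],
    [-0.09,-0.011,-0.011,0,0,0],
  ],
)

```text
t: 11.85
tcp_pos: [0.7134, -0.0187, 0.1]
ee_rot: [[0.001, -0.121, 0.993], [0.0, 0.993, 0.121], [-1.0, 0.0, 0.001]]
contact_force: [-0.1, 0.1, -0.6]
finger_gap: 0.0851
```

```bash
python3 -c "
from st import *
st()
im=eyes.capture('wrist');np.save('r1.npy',im)
print(finder.boxes_of('wrist','jaw')[:2],finder.boxes_of('wrist','transformer')[:2],finder.boxes_of('wrist','anvil')[:2])
cv2.imwrite('pics/r1.png',cv2.convertScaleAbs(im[:,:,::-1],alpha=1.4))"
```

```text
t 11.85 tcp [ 0.7134 -0.0187  0.1   ] local d(from squeeze) -3.06 y -0.32 f local [ 0.1  -0.07] fz -0.6 tiltfix rot [-0.0002  0.0009] yaw 6.94 gap 0.08506719579527004
[{'extent': [0.0, 171.1, 255.1, 256.0], 'conf': 0.65}] [] []
```

View pics/r1.png

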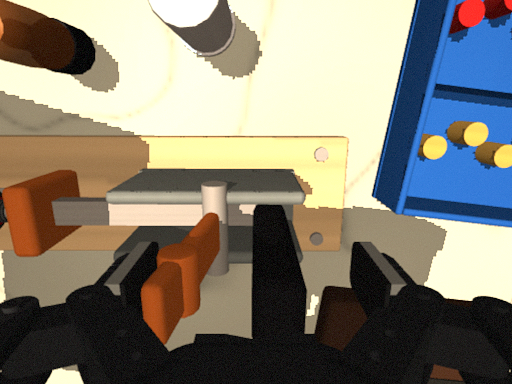

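The view shows the finger in front of the trigger and the jaw's rear edge at about (78,172). I can track the jaw's travel from this pose with that edge. Now the second squeeze.

>>> move_arm(
  plan=[
    [0.03,0.0035,0,0,0,0],
    [0.055,0.0065,0,0,0,0],
    [0.07,0.0085,0,0,0,0],
    [0.08,0.01,0,0,0,0],
    [0.088,0.0107,0,0,0,0],
    [0.088,0.0107,0,0,0,0],
  ],
)

```text
t: 12.65
tcp_pos: [0.7307, -0.0165, 0.0994]
ee_rot: [[-0.002, -0.121, 0.993], [0.0, 0.993, 0.121], [-1.0, 0.0, -0.002]]
contact_force: [-5.1, -0.6, 4.9]
finger_gap: 0.0852
```

```bash
python3 -c "
from st import *
st()"
```

```text
t 12.65 tcp [ 0.7307 -0.0165  0.0994] local d(from squeeze) -20.45 y -0.43 f local [5.1  0.03] fz 4.9 tiltfix rot [-0.0001 -0.0011] yaw 6.96 gap 0.08524605696601205
```

>>> move_arm(
  plan=[
    [-0.04,-0.005,-0.01,0,0,0],
    [-0.08,-0.01,-0.01,0,0,0],
    [-0.09,-0.011,-0.01,0,0,0],
    [-0.09,-0.011,-0.01,0,0,0],
  ],
)

```text
t: 13.05
tcp_pos: [0.7126, -0.0188, 0.0975]
ee_rot: [[-0.001, -0.121, 0.993], [0.0, 0.993, 0.121], [-1.0, 0.0, -0.001]]
contact_force: [0.5, -0.5, -0.5]
finger_gap: 0.0852
```

```bash
cat > trk.py <<'E'
from st import *
import sys
st()
im=eyes.capture('wrist');np.save(sys.argv[1],im)
m=lambda i:((i[...,0].astype(int)-i[...,2]>50)[160:265,:110]).astype(np.uint8)
for n in['r1.npy',sys.argv[1]]:
    k=m(np.load(n));cols=np.where(k.sum(0)>8)[0];rows=np.where(k.sum(1)>8)[0]
    print(n,"jaw right edge",cols.max(),"area",k.sum(), [int(np.where(r)[0].max()) if r.any() else -1 for r in k[15:95:10]])
    print("x local at edge",[(RC.T@(ray('wrist',(np.where(k[r])[0].max(),160+r),.073)[:2]-p[:2])*1e3)[0].round(1) for r in (15,25,35,45,55) if k[r].any()])
E
python3 trk.py r2.npy
```

```text
t 13.05 tcp [ 0.7126 -0.0188  0.0975] local d(from squeeze) -2.24 y -0.36 f local [-0.46  0.52] fz -0.5 tiltfix rot [-0.0001 -0.0008] yaw 6.95 gap 0.08521393477576458
r1.npy jaw right edge 109 area 8224 [109, 109, 104, 51, 52, 54, 109, 109]
x local at edge [np.float64(-28.3), np.float64(-27.6), np.float64(-24.2), np.float64(5.6), np.float64(6.0)]
r2.npy jaw right edge 109 area 8163 [109, 109, 105, 40, 42, 44, 109, 109]
x local at edge [np.float64(-28.3), np.float64(-27.6), np.float64(-24.7), np.float64(11.6), np.float64(11.5)]
```

Run:
```python
import numpy as np
for n in['r1.npy','r2.npy']:
    i=np.load(n).astype(int)
    k=(i[...,0]>40)&(i[...,1]<.55*i[...,0])&(i[...,2]<.4*i[...,0]);k=k[150:270,:130]
    print(n,k.sum(),[(150+r,int(np.where(k[r])[0].min()),int(np.where(k[r])[0].max())) for r in range(10,110,8) if k[r].any()])
    print(i[180,60],i[215,25],i[150,100])
```

```text
r1.npy 4278 [(176, 40, 76), (184, 16, 77), (192, 3, 78), (200, 3, 52), (208, 5, 51), (216, 7, 52), (224, 9, 54), (232, 11, 71), (240, 12, 60), (248, 14, 48)]
[70 34 16] [122  57  21] [124  95  62]
r2.npy 4219 [(176, 33, 67), (184, 8, 68), (192, 0, 70), (200, 0, 44), (208, 0, 41), (216, 0, 42), (224, 0, 44), (232, 0, 64), (240, 1, 52), (248, 2, 40), (256, 6, 28)]
[65 30 10] [65 26  8] [123  93  61]
```

>>> move_arm(
  plan=[
    [0.03,0.0035,0,0,0,0],
    [0.055,0.0065,0,0,0,0],
    [0.068,0.0082,0,0,0,0],
    [0.07,0.0085,0,0,0,0],
    [0.07,0.0085,0,0,0,0],
  ],
)

```text
t: 13.6
tcp_pos: [0.7266, -0.0171, 0.0977]
ee_rot: [[-0.003, -0.121, 0.993], [0.0, 0.993, 0.121], [-1.0, 0.0, -0.003]]
contact_force: [-5.5, -1.3, 4.4]
finger_gap: 0.0855
```

```bash
python3 -c "
from st import *
st()"
```

```text
t 13.6 tcp [ 0.7266 -0.0171  0.0977] local d(from squeeze) -16.28 y -0.33 f local [5.6  0.62] fz 4.4 tiltfix rot [-0.    -0.002] yaw 6.96 gap 0.08549309102358739
```

>>> move_arm(
  plan=[
    [0.01,0.0012,0,0,0,0],
    [0.02,0.0024,0,0,0,0],
    [0.02,0.0024,0,0,0,0],
  ],
)

```text
t: 13.9
tcp_pos: [0.7295, -0.0168, 0.0977]
ee_rot: [[-0.007, -0.121, 0.993], [-0.0, 0.993, 0.121], [-1.0, 0.001, -0.007]]
contact_force: [-8.0, -1.8, 6.2]
finger_gap: 0.0856
```

```bash
python3 -c "
from st import *
st()"
```

```text
t 13.9 tcp [ 0.7295 -0.0168  0.0977] local d(from squeeze) -19.21 y -0.35 f local [8.2  0.86] fz 6.2 tiltfix rot [ 0.0002 -0.0045] yaw 6.97 gap 0.08559426530852447
```

>>> move_arm(
  plan=[
    [0.008,0.001,0,0,0.003,0],
    [0.014,0.0017,0,0,0.003,0],
    [0.014,0.0017,0,0,0.003,0],
  ],
)

```text
t: 14.2
tcp_pos: [0.7308, -0.0166, 0.0975]
ee_rot: [[-0.016, -0.121, 0.992], [-0.001, 0.993, 0.121], [-1.0, 0.001, -0.016]]
contact_force: [-8.5, -1.4, 5.7]
finger_gap: 0.0853
```

```bash
python3 -c "
from st import *
st()"
```

```text
t 14.2 tcp [ 0.7308 -0.0166  0.0975] local d(from squeeze) -20.52 y -0.39 f local [8.62 0.39] fz 5.7 tiltfix rot [ 0.0003 -0.0105] yaw 6.97 gap 0.08528045539246722
```

>>> move_arm(
  plan=[
    [-0.04,-0.005,0,0,0.001,0],
    [-0.08,-0.01,0,0,0.001,0],
    [-0.094,-0.0115,0,0,0.001,0],
    [-0.094,-0.0115,0,0,0.001,0],
  ],
)

```text
t: 14.6
tcp_pos: [0.712, -0.0189, 0.0977]
ee_rot: [[-0.017, -0.121, 0.992], [-0.001, 0.993, 0.121], [-1.0, 0.002, -0.017]]
contact_force: [-0.0, -0.1, 0.6]
finger_gap: 0.0855
```

```bash
python3 -c "
from st import *
st()
im=eyes.capture('wrist');np.save('r3.npy',im)"
python3 - <<'E'
import numpy as np
for n in['r1.npy','r2.npy','r3.npy']:
    i=np.load(n).astype(int)
    k=(i[...,0]>40)&(i[...,1]<.55*i[...,0])&(i[...,2]<.4*i[...,0]);k=k[150:270,:130]
    print(n,k.sum(),[(150+r,int(np.where(k[r])[0].max())) for r in range(26,110,8) if k[r].any()])
E
```

```text
t 14.6 tcp [ 0.712  -0.0189  0.0977] local d(from squeeze) -1.64 y -0.31 f local [0.03 0.1 ] fz 0.6 tiltfix rot [ 0.0003 -0.0109] yaw 6.97 gap 0.08552594720147422
r1.npy 4278 [(176, 76), (184, 77), (192, 78), (200, 52), (208, 51), (216, 52), (224, 54), (232, 71), (240, 60), (248, 48)]
r2.npy 4219 [(176, 67), (184, 68), (192, 70), (200, 44), (208, 41), (216, 42), (224, 44), (232, 64), (240, 52), (248, 40), (256, 28)]
r3.npy 3917 [(176, 64), (184, 65), (192, 66), (200, 37), (208, 36), (216, 38), (224, 39), (232, 58), (240, 45), (248, 33)]
```

>>> move_arm(
  plan=[
    [-0.003,0,0.005,0,-0.011,0],
    [-0.003,0,0.005,0,-0.011,0],
    [-0.003,0,0.005,0,-0.011,0],
  ],
)

```text
t: 14.95
tcp_pos: [0.7119, -0.0189, 0.0991]
ee_rot: [[0.001, -0.121, 0.993], [-0.001, 0.993, 0.121], [-1.0, -0.001, 0.001]]
contact_force: [-0.1, -0.0, -0.4]
finger_gap: 0.0855
```

```bash
cat > jaw.py <<'E'
from st import *
import sys,json
s=monitor.observe();c=eyes.calibration('wrist');st()
im=eyes.capture('wrist');np.save(sys.argv[1]+'.npy',im)
R=np.array(s["ee_rot"]);P=np.array(s["tcp_pos"]);Rc=np.array(c["R"]);o=-Rc.T@np.array(c["t"])
M=Rc@R;k=R.T@(o-P)
def cal(R,P):
    d=dict(c);d["R"]=M@R.T;d["t"]=-(M@R.T)@(P+R@k);return d
def mk(y,x,t=0):
    xx=np.array([t,0,-1.]);xx/=np.linalg.norm(xx);zz=np.array([np.cos(y),np.sin(y),0]);zz-=xx*(xx@zz);zz/=np.linalg.norm(zz);return np.stack([xx,np.cross(zz,xx),zz],1)
D={'r1':(mk(np.radians(6.94),0,.001),np.array([.7134,-.0187,.1])),'r2':(mk(np.radians(6.95),0,-.001),np.array([.7126,-.0188,.0975])),'r3':(mk(np.radians(6.97),0,-.017),np.array([.712,-.0189,.0977])),sys.argv[1]:(R,P)}
try: E=json.load(open('poses.json'))
except: E={}
E[sys.argv[1]]=(R.tolist(),P.tolist());json.dump(E,open('poses.json','w'))
for n,v in E.items(): D[n]=(np.array(v[0]),np.array(v[1]))
for n,(r,q) in D.items():
    i=np.load(n+'.npy').astype(int);kk=(i[...,0]>40)&(i[...,1]<.55*i[...,0])&(i[...,2]<.4*i[...,0])
    cc=cal(r,q);out=[]
    for row,z in((180,.03),(188,.03),(210,.06),(218,.06),(242,.06)):
        u=np.where(kk[row-1:row+2,:130].any(0))[0]
        if len(u): out.append((RC.T@(ray('',(u.max(),row),z,cc)[:2]-p[:2])*1e3)[0].round(1))
    print(n,out)
E
python3 jaw.py r4
```

```text
t 14.95 tcp [ 0.7119 -0.0189  0.0991] local d(from squeeze) -1.54 y -0.36 f local [ 0.13 -0.  ] fz -0.4 tiltfix rot [0.0003 0.0006] yaw 6.97 gap 0.08547659728684301
r1 [np.float64(15.3), np.float64(14.8), np.float64(15.2), np.float64(15.4), np.float64(15.0)]
r2 [np.float64(20.3), np.float64(20.5), np.float64(21.1), np.float64(20.8), np.float64(18.6)]
r3 [np.float64(25.5), np.float64(25.7), np.float64(26.4), np.float64(26.1), np.float64(25.8)]
r4 [np.float64(25.8), np.float64(26.0), np.float64(26.8), np.float64(26.5), np.float64(25.7)]
```

>>> move_arm(
  plan=[
    [0.03,0.0036,0,0,0,0],
    [0.042,0.005,0,0,0,0],
    [0.042,0.005,0,0,0,0],
    [0.042,0.005,0,0,0,0],
  ],
)

```text
t: 15.4
tcp_pos: [0.7199, -0.0179, 0.0989]
ee_rot: [[-0.0, -0.121, 0.993], [-0.001, 0.993, 0.121], [-1.0, -0.001, -0.0]]
contact_force: [-3.8, -0.3, 3.0]
finger_gap: 0.0853
```

>>> move_arm(
  plan=[
    [0.01,0.0012,0,0,0,0],
    [0.01,0.0012,0,0,0,0],
    [0.01,0.0012,0,0,0,0],
  ],
)

```text
t: 15.7
tcp_pos: [0.7208, -0.0178, 0.0988]
ee_rot: [[-0.003, -0.121, 0.993], [-0.001, 0.993, 0.121], [-1.0, -0.0, -0.003]]
contact_force: [-7.0, -0.4, 4.7]
finger_gap: 0.0852
```

>>> move_arm(
  plan=[
    [0.01,0.0012,0,0,0,0],
    [0.01,0.0012,0,0,0,0],
    [0.01,0.0012,0,0,0,0],
  ],
)

```text
t: 16.0
tcp_pos: [0.7213, -0.0177, 0.0987]
ee_rot: [[-0.006, -0.121, 0.993], [-0.001, 0.993, 0.121], [-1.0, -0.0, -0.006]]
contact_force: [-7.8, -1.7, 6.2]
finger_gap: 0.0854
```

```bash
python3 -c "
from st import *
st()"
```

```text
t 16.0 tcp [ 0.7213 -0.0177  0.0987] local d(from squeeze) -11.0 y -0.41 f local [7.9  0.72] fz 6.2 tiltfix rot [ 0.0005 -0.0039] yaw 6.97 gap 0.08536738025549945
```

>>> move_arm(
  plan=[
    [0.015,0.0018,0,0,-0.004,0],
    [0.015,0.0018,0,0,-0.004,0],
    [0.015,0.0018,0,0,-0.004,0],
  ],
)

```text
t: 16.3
tcp_pos: [0.7224, -0.0176, 0.0985]
ee_rot: [[-0.004, -0.121, 0.993], [-0.001, 0.993, 0.121], [-1.0, -0.001, -0.004]]
contact_force: [-9.9, -1.2, 6.9]
finger_gap: 0.0854
```

>>> move_arm(
  plan=[
    [0.015,0.0018,0,0,-0.004,0],
    [0.015,0.0018,0,0,-0.004,0],
    [0.015,0.0018,0,0,-0.004,0],
  ],
)

```text
t: 16.6
tcp_pos: [0.7233, -0.0175, 0.0984]
ee_rot: [[-0.003, -0.121, 0.993], [-0.001, 0.993, 0.121], [-1.0, -0.001, -0.003]]
contact_force: [-11.0, -1.3, 6.4]
finger_gap: 0.0854
```

```bash
python3 -c "
from st import *
st()"
```

```text
t 16.6 tcp [ 0.7233 -0.0175  0.0984] local d(from squeeze) -12.98 y -0.38 f local [11.09 -0.04] fz 6.4 tiltfix rot [ 0.0008 -0.0016] yaw 6.97 gap 0.08537673868888927
```

>>> move_arm(
  plan=[
    [0.015,0.0018,0,0,-0.003,0],
    [0.015,0.0018,0,0,-0.003,0],
    [0.015,0.0018,0,0,-0.003,0],
  ],
)

```text
t: 16.9
tcp_pos: [0.7241, -0.0173, 0.0982]
ee_rot: [[-0.003, -0.121, 0.993], [-0.001, 0.993, 0.121], [-1.0, -0.001, -0.003]]
contact_force: [-9.9, -1.7, 8.2]
finger_gap: 0.0854
```

```bash
python3 -c "
from st import *
st()"; python3 jaw.py r5
```

```text
t 16.9 tcp [ 0.7241 -0.0173  0.0982] local d(from squeeze) -13.85 y -0.4 f local [10.    0.52] fz 8.2 tiltfix rot [ 0.001  -0.0016] yaw 6.97 gap 0.08538560496514805
t 16.9 tcp [ 0.7241 -0.0173  0.0982] local d(from squeeze) -13.85 y -0.4 f local [10.    0.52] fz 8.2 tiltfix rot [ 0.001  -0.0016] yaw 6.97 gap 0.08538560496514805
r1 [np.float64(15.3), np.float64(14.8), np.float64(15.2), np.float64(15.4), np.float64(15.0)]
r2 [np.float64(20.3), np.float64(20.5), np.float64(21.1), np.float64(20.8), np.float64(18.6)]
r3 [np.float64(25.5), np.float64(25.7), np.float64(26.4), np.float64(26.1), np.float64(25.8)]
r5 [np.float64(27.0), np.float64(27.4), np.float64(27.5), np.float64(27.9), np.float64(26.2)]
r4 [np.float64(25.8), np.float64(26.0), np.float64(26.8), np.float64(26.5), np.float64(25.7)]
```

>>> move_arm(
  plan=[
    [0.015,0.0018,0,0,-0.003,0],
    [0.022,0.0027,0,0,-0.003,0],
    [0.025,0.003,0,0,-0.003,0],
    [0.025,0.003,0,0,-0.003,0],
  ],
)

```text
t: 17.35
tcp_pos: [0.7273, -0.017, 0.0982]
ee_rot: [[-0.002, -0.121, 0.993], [-0.002, 0.993, 0.121], [-1.0, -0.001, -0.002]]
contact_force: [-9.3, -1.4, 7.5]
finger_gap: 0.0857
```

```bash
python3 jaw.py r6|grep -v r[123]
```

```text
t 17.35 tcp [ 0.7273 -0.017   0.0982] local d(from squeeze) -17.0 y -0.39 f local [9.35 0.24] fz 7.5 tiltfix rot [ 0.0011 -0.0013] yaw 6.97 gap 0.0857360744105634
r6 [np.float64(28.6), np.float64(28.9), np.float64(29.1), np.float64(29.5), np.float64(27.9)]
r4 [np.float64(25.8), np.float64(26.0), np.float64(26.8), np.float64(26.5), np.float64(25.7)]
r5 [np.float64(27.1), np.float64(27.4), np.float64(27.5), np.float64(28.0), np.float64(26.2)]
```

>>> move_arm(
  plan=[
    [0.008,0.001,0,0,-0.002,0],
    [0.012,0.0014,0,0,-0.002,0],
    [-0.04,-0.005,0,0,-0.001,0],
    [-0.08,-0.01,0,0,-0.001,0],
    [-0.08,-0.01,0,0,-0.001,0],
    [-0.08,-0.01,0.2,0,-0.001,0],
    [-0.08,-0.01,0.4,0,-0.001,0],
    [-0.08,-0.01,0.55,0,-0.001,0],
    [-0.2,-0.02,0.55,0,-0.001,0],
    [-0.4,-0.05,0.55,0,-0.001,0],
  ],
)

```text
t: 18.4
tcp_pos: [0.6497, -0.0267, 0.2101]
ee_rot: [[0.006, -0.122, 0.993], [-0.002, 0.993, 0.122], [-1.0, -0.003, 0.006]]
contact_force: [0.3, -0.4, -0.3]
finger_gap: 0.0855
```

>>> move_arm(
  plan=[
    [-0.2,-0.02,0,0,0,0],
    [-0.4,-0.05,0,0,0,0],
    [-0.6,-0.07,-0.2,0,0,0],
    [-0.65,-0.08,-0.35,0,0,0],
    [-0.65,-0.08,-0.35,0,0,0],
    [-0.65,-0.08,-0.35,0,0,0],
  ],
)

```text
t: 19.0
tcp_pos: [0.521, -0.0428, 0.1408]
ee_rot: [[0.007, -0.122, 0.993], [-0.002, 0.993, 0.122], [-1.0, -0.003, 0.007]]
contact_force: [0.6, 0.3, 0.5]
finger_gap: 0.0856
```

Run:
```python
from st import *
import json
st();c=eyes.calibration("wrist");json.dump({k:np.array(v).tolist() for k,v in c.items()},open("v1.json","w"))
im=eyes.capture("wrist");np.save("v1.npy",im)
cv2.imwrite("pics/v1.png",cv2.resize(cv2.convertScaleAbs(im[60:330,60:460,::-1],alpha=1.6),None,fx=2,fy=2,interpolation=cv2.INTER_CUBIC))
```

```text
t 19.0 tcp [ 0.521  -0.0428  0.1408] local d(from squeeze) 190.84 y 0.53 f local [-0.6 -0.2] fz 0.5 tiltfix rot [0.0012 0.0046] yaw 6.99 gap 0.08555185676885262
```

View pics/v1.png

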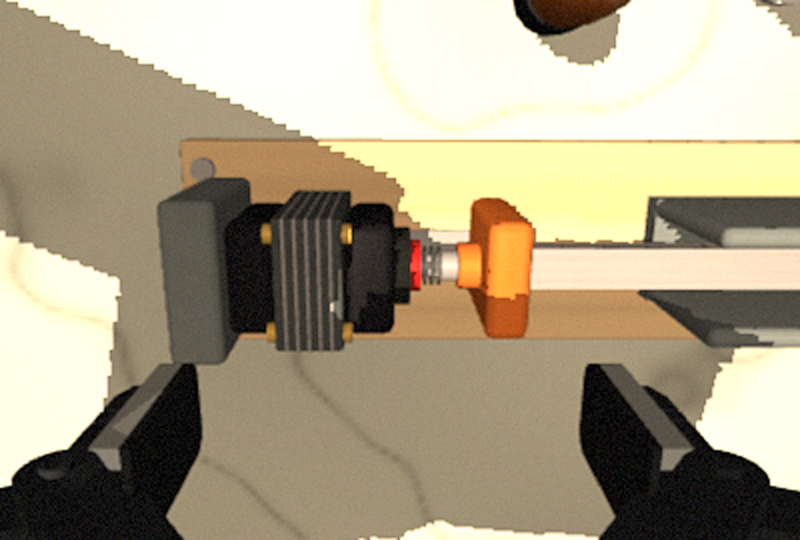

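The view shows the transformer against the anvil and the pad (face column 395) on its cap. The spring coils are visible at columns 420–440 and the jaw front at about 490. I'll compare the pad-to-jaw length now with the free length in w4.

Run:
```python
from st import *
import json
c=json.load(open("v1.json"));L=lambda u,v,z:(RC.T@(ray('',(60+(u+.5)/2-.5,60+(v+.5)/2-.5),z,c)[:2]-p[:2])*1e3).round(1)
print("anvil face top",L(234,355,.074),L(250,182,.074),"cap faces",L(393,265,.056))
print("pad face",L(395,265,.06),"jaw front top",L(487,265,.073),L(472,200,.073),L(487,335,.073),"jaw rear top",L(529,265,.073), "red",L(412,265,.055),L(420,265,.055),"boss",L(458,265,.055))
c4=json.load(open("w4.json"));M=lambda u,v,z:(RC.T@(ray('',(170+(u+.5)/2.2-.5,90+(v+.5)/2.2-.5),z,c4)[:2]-p[:2])*1e3).round(1)
print("w4 pad rim top",M(190,235,.06),"jaw front top",M(190,284,.073),"jaw rear top",M(190,333,.073),"cap",M(190,217,.056),"anvil",M(190,86,.074),"red",M(190,263,.055),"boss",M(190,293,.055))
im=np.load("w4.npy")[:,:,::-1];b=im[180:260,225:290]
v=np.load("v1.npy")[:,:,::-1][150:240,240:335]
B=cv2.resize(cv2.convertScaleAbs(b,alpha=1.6),None,fx=6,fy=6,interpolation=cv2.INTER_CUBIC);V=cv2.resize(cv2.convertScaleAbs(v,alpha=1.6),None,fx=4,fy=4,interpolation=cv2.INTER_CUBIC)
o=np.zeros((480,780,3),np.uint8);o[:480,:390]=B;o[:360,400:]=V;cv2.imwrite("pics/cmp.png",o)
```

```text
anvil face top [141.9  23.9] [132.7 -37.2] cap faces [85.7 -3.9]
pad face [85.1 -5.1] jaw front top [53.9 -8.7] [ 59.8 -31. ] [52.8 16.9] jaw rear top [39.5 -8.6] red [78.7 -3.7] [75.7 -3.7] boss [61.7 -3.6]
w4 pad rim top [73.  -0.5] jaw front top [52.2 -0.5] jaw rear top [26.4 -0.5] cap [81.1 -0.5] anvil [146.4  -0.5] red [56.7 -0.5] boss [40.4 -0.5]
```

View pics/cmp.png

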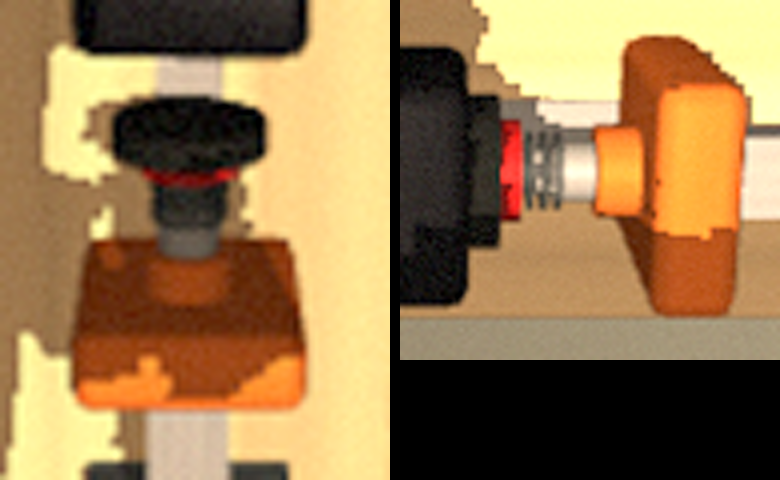

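Run:
```python
from st import *
import json
c4=json.load(open("w4.json"));M=lambda X,Y,z:(RC.T@(ray('',(225+(X+.5)/6-.5,180+(Y+.5)/6-.5),z,c4)[:2]-p[:2])*1e3).round(1)
print("w4 face bottom rim",M(190,97,.03),"front top",M(190,335,.073),"rear top",M(190,408,.073),"front bottom(z.017)",M(190,240,.017),"cap lower/upper",M(190,52,.01),M(190,52,.056))
for z in(.045,): print("pad widest row",M(114,130,z),M(266,130,z))
c1=json.load(open("w1.json"));N=lambda X,Y,z:(RC.T@(ray('',(260+(X-365+.5)/4.5-.5,125+(Y+.5)/4.5-.5),z,c1)[:2]-p[:2])*1e3).round(1)
print("w1 face bottom rim",N(556,395,.03),"jaw front top",N(556,543,.073),"widest",N(510,412,.045),N(604,412,.045),"face bottom",N(556,480,.017))
c=json.load(open("v1.json"));V=lambda X,Y,z:(RC.T@(ray('',(240+(X-400+.5)/4-.5,150+(Y+.5)/4-.5),z,c)[:2]-p[:2])*1e3).round(1)
print("v1 jaw front/rear top",V(656,200,.073),V(743,200,.073),"cap",V(467,170,.056),"pad back",V(499,170,.06),"red back",V(521,170,.055),"coil end",V(563,170,.052),"boss",V(597,170,.052))
print("w4 red",M(190,170,.06),M(190,186,.055),"spring end",M(190,225,.052),"boss start",M(190,258,.052))
```

```text
w4 face bottom rim [64.9 -0.7] front top [33.1 -0.6] rear top [18.7 -0.6] front bottom(z.017) [29.8 -0.7] cap lower/upper [68.5 -0.7] [81.2 -0.6]
pad widest row [62.8 13.8] [ 62.8 -15.1]
w1 face bottom rim [63.4 -2.6] jaw front top [33.3  3.6] widest [63.9 13.5] [ 62.7 -14.9] face bottom [29.4 -4.4]
v1 jaw front/rear top [53.4 -3.4] [38.4 -3.4] cap [85.7 -4. ] pad back [79.9 -5.1] red back [75.6 -3.8] coil end [67.6 -2.9] boss [61.2 -2.9]
w4 red [60.  -0.6] [55.1 -0.7] spring end [46.3 -0.7] boss start [39.6 -0.7]
```

>>> move_arm(
  plan=[
    [0.05,0.006,0.2,0.001,0.004,0],
    [0.2,0.025,0.33,0.001,0.004,0],
    [0.4,0.05,0.36,0.001,0.004,0],
    [0.6,0.075,0.36,0.001,0.004,0],
    [0.8,0.1,0.36,0.001,0.004,0],
    [0.955,0.12,0.36,0.001,0.004,0],
    [0.955,0.12,0.36,0.001,0.004,0],
    [0.955,0.12,0.36,0.001,0.004,0],
  ],
)

```text
t: 19.85
tcp_pos: [0.7147, -0.0185, 0.2147]
ee_rot: [[0.005, -0.123, 0.992], [-0.001, 0.992, 0.123], [-1.0, -0.001, 0.005]]
contact_force: [-0.7, 0.2, 0.1]
finger_gap: 0.0854
```

Run:
```python
from st import *
import json
st()
c1=json.load(open("w1.json"));N=lambda X,Y,z:(RC.T@(ray('',(260+(X-365+.5)/4.5-.5,125+(Y+.5)/4.5-.5),z,c1)[:2]-p[:2])*1e3).round(1)
print("w1 red back",N(556,449,.055),"boss",N(556,492,.052),"stem start",N(556,473,.052))
i=np.load("v1.npy").astype(int)
for r in(186,190,194,198): print(r,[(u,tuple(i[r,u])) for u in range(262,294,2)])
```

```text
t 19.85 tcp [ 0.7147 -0.0185  0.2147] local d(from squeeze) -4.31 y -0.39 f local [ 0.7  -0.28] fz 0.1 tiltfix rot [0.0004 0.0034] yaw 7.04 gap 0.08537299432037297
w1 red back [55.3  1. ] boss [40.2  0.6] stem start [46.4  0.6]
186 [(262, (np.int64(32), np.int64(30), np.int64(22))), (264, (np.int64(30), np.int64(35), np.int64(27))), (266, (np.int64(114), np.int64(20), np.int64(16))), (268, (np.int64(173), np.int64(32), np.int64(28))), (270, (np.int64(124), np.int64(47), np.int64(38))), (272, (np.int64(56), np.int64(54), np.int64(46))), (274, (np.int64(55), np.int64(51), np.int64(44))), (276, (np.int64(59), np.int64(54), np.int64(48))), (278, (np.int64(54), np.int64(48), np.int64(42))), (280, (np.int64(73), np.int64(68), np.int64(58))), (282, (np.int64(113), np.int64(99), np.int64(84))), (284, (np.int64(110), np.int64(98), np.int64(85))), (286, (np.int64(108), np.int64(98), np.int64(83))), (288, (np.int64(96), np.int64(81), np.int64(68))), (290, (np.int64(191), np.int64(93), np.int64(32))), (292, (np.int64(197), np.int64(96), np.int64(35)))]
190 [(262, (np.int64(39), np.int64(35), np.
[... 1776 characters left out ...]
t64(4), np.int64(4))), (268, (np.int64(182), np.int64(28), np.int64(26))), (270, (np.int64(135), np.int64(54), np.int64(42))), (272, (np.int64(52), np.int64(53), np.int64(46))), (274, (np.int64(67), np.int64(56), np.int64(46))), (276, (np.int64(67), np.int64(61), np.int64(52))), (278, (np.int64(79), np.int64(73), np.int64(60))), (280, (np.int64(99), np.int64(90), np.int64(78))), (282, (np.int64(132), np.int64(119), np.int64(103))), (284, (np.int64(133), np.int64(118), np.int64(102))), (286, (np.int64(134), np.int64(119), np.int64(104))), (288, (np.int64(118), np.int64(96), np.int64(82))), (290, (np.int64(190), np.int64(98), np.int64(33))), (292, (np.int64(199), np.int64(104), np.int64(39)))]
```

>>> move_arm(
  plan=[
    [-0.017,-0.002,0,0,0.003,0],
    [-0.017,-0.002,-0.1,0,0.003,0],
    [-0.017,-0.002,-0.3,0,0.003,0],
    [-0.017,-0.002,-0.5,0,0.003,0],
    [-0.017,-0.002,-0.58,0,0.003,0],
    [-0.017,-0.002,-0.58,0,0.003,0],
    [-0.017,-0.002,-0.58,0,0.003,0],
  ],
)

```text
t: 20.55
tcp_pos: [0.712, -0.019, 0.1004]
ee_rot: [[0.002, -0.122, 0.992], [-0.001, 0.992, 0.122], [-1.0, -0.001, 0.002]]
contact_force: [0.6, 0.0, 0.1]
finger_gap: 0.0854
```

```bash
python3 jaw.py r7|grep -v r[1235]
```

```text
t 20.55 tcp [ 0.712  -0.019   0.1004] local d(from squeeze) -1.62 y -0.2 f local [-0.62  0.06] fz 0.1 tiltfix rot [0.0005 0.0015] yaw 7.03 gap 0.08539181464881318
r7 [np.float64(29.0), np.float64(28.6), np.float64(29.3), np.float64(29.7), np.float64(29.5)]
r4 [np.float64(25.8), np.float64(26.0), np.float64(26.8), np.float64(26.5), np.float64(25.7)]
r6 [np.float64(28.5), np.float64(28.9), np.float64(29.1), np.float64(29.5), np.float64(27.9)]
```

>>> move_arm(
  plan=[
    [0.03,0.0036,0,0,-0.001,0],
    [0.045,0.0054,0,0,-0.001,0],
    [0.06,0.0073,0,0,-0.002,0],
    [0.075,0.0091,0,0,-0.003,0],
    [0.082,0.01,0,0,-0.003,0],
    [0.082,0.01,0,0,-0.003,0],
    [0.082,0.01,0,0,-0.003,0],
  ],
)

```text
t: 21.3
tcp_pos: [0.7272, -0.0173, 0.1026]
ee_rot: [[0.004, -0.123, 0.992], [-0.001, 0.992, 0.123], [-1.0, -0.002, 0.004]]
contact_force: [-11.2, -0.5, 9.4]
finger_gap: 0.0852
```

```bash
python3 jaw.py r8|grep -v r[12356]
```

```text
t 21.3 tcp [ 0.7272 -0.0173  0.1026] local d(from squeeze) -16.84 y -0.05 f local [11.22 -0.86] fz 9.4 tiltfix rot [0.0008 0.0025] yaw 7.04 gap 0.08522112789411312
r8 [np.float64(31.4), np.float64(31.1), np.float64(32.5), np.float64(32.3), np.float64(34.4)]
r4 [np.float64(25.8), np.float64(26.0), np.float64(26.8), np.float64(26.5), np.float64(25.7)]
r7 [np.float64(29.1), np.float64(28.6), np.float64(29.3), np.float64(29.7), np.float64(29.5)]
```

>>> move_arm(
  plan=[
    [0.012,0.0014,0,0,0,0],
    [0.022,0.0026,0,0,0,0],
    [0.03,0.0036,0,0,0,0],
    [0.03,0.0036,0,0,0,0],
    [0.03,0.0036,0,0,0,0],
  ],
)

```text
t: 21.85
tcp_pos: [0.7298, -0.017, 0.1027]
ee_rot: [[-0.004, -0.123, 0.992], [-0.002, 0.992, 0.123], [-1.0, -0.001, -0.004]]
contact_force: [-13.1, -1.7, 4.2]
finger_gap: 0.0852
```

```bash
python3 jaw.py r9|grep -v r[12356]
```

```text
t 21.85 tcp [ 0.7298 -0.017   0.1027] local d(from squeeze) -19.51 y -0.06 f local [13.22  0.07] fz 4.2 tiltfix rot [ 0.0011 -0.0025] yaw 7.05 gap 0.08515964280024395
r9 [np.float64(32.4), np.float64(32.7), np.float64(33.0), np.float64(33.5), np.float64(36.3)]
r4 [np.float64(25.8), np.float64(26.0), np.float64(26.8), np.float64(26.6), np.float64(25.7)]
r7 [np.float64(29.1), np.float64(28.6), np.float64(29.3), np.float64(29.7), np.float64(29.5)]
r8 [np.float64(31.5), np.float64(31.1), np.float64(32.5), np.float64(32.3), np.float64(34.4)]
```

>>> move_arm(
  plan=[
    [0.01,0.0012,0,0.001,-0.003,0],
    [0.02,0.0024,0,0.001,-0.003,0],
    [0.024,0.003,0,0.001,-0.003,0],
    [0.024,0.003,0,0.001,-0.003,0],
  ],
)

```text
t: 22.3
tcp_pos: [0.7307, -0.0169, 0.1025]
ee_rot: [[-0.008, -0.123, 0.992], [-0.001, 0.992, 0.123], [-1.0, 0.0, -0.008]]
contact_force: [-15.4, -2.4, 4.1]
finger_gap: 0.0856
```

```bash
python3 jaw.py r10|grep -v r[12356]
```

```text
t 22.3 tcp [ 0.7307 -0.0169  0.1025] local d(from squeeze) -20.46 y -0.09 f local [15.53  0.57] fz 4.1 tiltfix rot [ 0.0004 -0.0053] yaw 7.05 gap 0.08560932576801498
r4 [np.float64(25.8), np.float64(26.0), np.float64(26.8), np.float64(26.5), np.float64(25.7)]
r7 [np.float64(29.0), np.float64(28.6), np.float64(29.3), np.float64(29.6), np.float64(29.5)]
r8 [np.float64(31.4), np.float64(31.1), np.float64(32.4), np.float64(32.3), np.float64(34.3)]
r9 [np.float64(32.3), np.float64(32.7), np.float64(33.0), np.float64(33.5), np.float64(36.3)]
```

```bash
python3 jaw.py r11|grep -E "r7|r9|r10|r11|^t"
```

```text
t 22.35 tcp [ 0.7307 -0.0169  0.1025] local d(from squeeze) -20.45 y -0.08 f local [14.32  0.79] fz 4.7 tiltfix rot [ 0.0004 -0.0053] yaw 7.05 gap 0.08532149920110625
r11 [np.float64(32.8), np.float64(33.2), np.float64(33.8), np.float64(37.2)]
r7 [np.float64(29.0), np.float64(28.6), np.float64(29.3), np.float64(29.6), np.float64(29.5)]
r9 [np.float64(32.3), np.float64(32.7), np.float64(33.0), np.float64(33.5), np.float64(36.3)]
r10 [np.float64(32.8), np.float64(33.2), np.float64(33.8), np.float64(37.2)]
```

>>> move_arm(
  plan=[
    [0.015,0.0018,0,0,-0.005,0],
    [0.025,0.003,0,0,-0.005,0],
    [0.032,0.004,0,0,-0.005,0],
    [0.032,0.004,0,0,-0.005,0],
  ],
)

```text
t: 22.8
tcp_pos: [0.733, -0.0166, 0.1025]
ee_rot: [[-0.01, -0.123, 0.992], [-0.001, 0.992, 0.123], [-1.0, -0.0, -0.01]]
contact_force: [-16.1, -1.6, 6.2]
finger_gap: 0.0852
```

```bash
python3 jaw.py r12|grep -E "r7|r11|r12|^t"
```

```text
t 22.8 tcp [ 0.733  -0.0166  0.1025] local d(from squeeze) -22.78 y -0.09 f local [16.22 -0.36] fz 6.2 tiltfix rot [ 0.0008 -0.0064] yaw 7.05 gap 0.08515979221996982
r12 [np.float64(34.3), np.float64(34.0)]
r7 [np.float64(29.0), np.float64(28.6), np.float64(29.3), np.float64(29.7), np.float64(29.5)]
r11 [np.float64(32.8), np.float64(33.2), np.float64(33.8), np.float64(37.2)]
```

>>> move_arm(
  plan=[
    [-0.04,-0.005,0,0,-0.006,0],
    [-0.08,-0.01,0,0,-0.006,0],
    [-0.105,-0.012,-0.01,0,-0.006,0],
    [-0.105,-0.012,-0.01,0,-0.006,0],
    [-0.105,-0.012,-0.01,0,-0.006,0],
  ],
)

```text
t: 23.35
tcp_pos: [0.713, -0.0189, 0.1011]
ee_rot: [[0.001, -0.123, 0.992], [-0.001, 0.992, 0.123], [-1.0, -0.001, 0.001]]
contact_force: [0.7, -0.2, -0.2]
finger_gap: 0.0854
```

```bash
python3 jaw.py r13|grep -E "r4|r7|r12|r13|^t"
```

```text
t 23.35 tcp [ 0.713  -0.0189  0.1011] local d(from squeeze) -2.55 y -0.17 f local [-0.68  0.28] fz -0.2 tiltfix rot [0.0008 0.0007] yaw 7.05 gap 0.0853931052546852
r13 [np.float64(34.3), np.float64(33.8), np.float64(34.5), np.float64(34.9), np.float64(35.5)]
r4 [np.float64(25.8), np.float64(26.0), np.float64(26.8), np.float64(26.5), np.float64(25.7)]
r7 [np.float64(29.0), np.float64(28.6), np.float64(29.3), np.float64(29.7), np.float64(29.5)]
r12 [np.float64(34.3), np.float64(34.0)]
```

>>> move_arm(
  plan=[
    [0,0,0.2,0,0,0],
    [0,0,0.4,0,0,0],
    [-0.05,-0.006,0.53,0,0,0],
    [-0.25,-0.03,0.53,0,0,0],
    [-0.45,-0.055,0.53,0,0,0],
    [-0.65,-0.08,0.53,0,0,0],
    [-0.85,-0.105,0.45,0,0,0],
    [-0.96,-0.12,0.25,0,0,0],
    [-0.96,-0.12,0.2,0,0,0],
    [-0.96,-0.12,0.2,0,0,0],
  ],
)

```text
t: 24.4
tcp_pos: [0.5211, -0.0429, 0.1402]
ee_rot: [[-0.001, -0.123, 0.992], [-0.001, 0.992, 0.123], [-1.0, -0.001, -0.001]]
contact_force: [0.6, 0.5, 0.5]
finger_gap: 0.0859
```

Run:
```python
from st import *
import json
st();c=eyes.calibration("wrist");json.dump({k:np.array(v).tolist() for k,v in c.items()},open("v2.json","w"))
im=eyes.capture("wrist");np.save("v2.npy",im)
def meas(n):
    c=json.load(open(n+".json"));i=np.load(n+".npy").astype(int);X=lambda u,v,z:(RC.T@(ray('',(u,v),z,c)[:2]-p[:2])*1e3)[0]
    red=(i[...,0]>90)&(i[...,1]<.42*i[...,0])&(i[...,2]<.42*i[...,0])
    org=(i[...,0]>140)&(i[...,1]>.44*i[...,0])&(i[...,1]<.65*i[...,0])&(i[...,2]<.3*i[...,0])
    ys,xs=np.where(red[150:240,220:330]);r0=int(ys.mean())+150
    for r in range(r0-4,r0+5,2):
        a=np.where(red[r,220:330])[0]+220;b=np.where(org[r,a.max():340])[0]+a.max()
        print(n,r,"red",a.min(),a.max(),"boss",b.min(),"mm red-back to boss",(X(a.max()+.5,r,.055)-X(b.min()-.5,r,.052)).round(1))
meas("v1");meas("v2")
cv2.imwrite("pics/v2.png",cv2.resize(cv2.convertScaleAbs(im[60:330,60:460,::-1],alpha=1.6),None,fx=2,fy=2,interpolation=cv2.INTER_CUBIC))
```

```text
t 24.4 tcp [ 0.5211 -0.0429  0.1402] local d(from squeeze) 190.77 y 0.6 f local [-0.63 -0.42] fz 0.5 tiltfix rot [ 0.0007 -0.0004] yaw 7.04 gap 0.08585791664172232
v1 186 red 266 270 boss 289 mm red-back to boss 13.6
v1 188 red 266 270 boss 290 mm red-back to boss 14.4
v1 190 red 266 270 boss 290 mm red-back to boss 14.4
v1 192 red 265 269 boss 290 mm red-back to boss 15.2
v1 194 red 265 269 boss 290 mm red-back to boss 15.2
v2 188 red 267 270 boss 283 mm red-back to boss 9.1
v2 190 red 266 295 boss 298 mm red-back to boss 1.9
v2 192 red 266 270 boss 283 mm red-back to boss 9.1
v2 194 red 266 270 boss 283 mm red-back to boss 9.1
v2 196 red 266 270 boss 283 mm red-back to boss 9.2
```

View pics/v2.png

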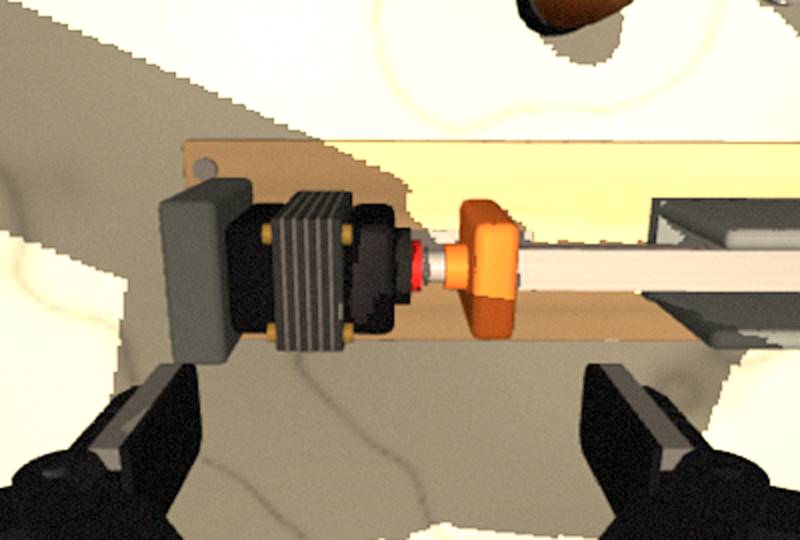

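>>> move_arm(
  plan=[
    [0,0,0.2,0,0,0],
    [0,0,0.45,0,0,0],
    [0,0,0.7,0,0,0],
    [0,0,0.7,0,0,0],
    [0,0,0.7,0,0,0],
  ],
)

```text
t: 24.95
tcp_pos: [0.5255, -0.0429, 0.2846]
ee_rot: [[0.009, -0.123, 0.992], [-0.002, 0.992, 0.123], [-1.0, -0.003, 0.008]]
contact_force: [-0.5, 0.3, -0.3]
finger_gap: 0.0854
```

Run:
```python
from st import *
st()
im=eyes.capture("wrist")
b=finder.boxes_of("wrist","trigger")[:1];print(b)
eyes.capture("scene")
for t in["valve","capacitor","transformer"]:print(t,[np.round(d["extent"]).tolist() for d in finder.boxes_of("scene",t)][:3])
order.sign_off()
```

```text
t 24.95 tcp [ 0.5255 -0.0429  0.2846] local d(from squeeze) 186.44 y 1.17 f local [ 0.5  -0.32] fz -0.3 tiltfix rot [0.0013 0.0056] yaw 7.08 gap 0.08542893300817751
[{'extent': [396.0, 156.5, 435.8, 193.1], 'conf': 0.75}]
valve []
capacitor [[289.0, 219.0, 306.0, 252.0], [390.0, 230.0, 426.0, 255.0]]
transformer [[160.0, 163.0, 182.0, 188.0], [224.0, 182.0, 249.0, 211.0]]
the job is handed in; nothing more can be done
```

The transformer is upright in the clamp, in line with the jaws and held firmly against the fixed jaw. I handed the job in after about 25 s of robot time. I stood it about 4 mm off the fixed jaw, let go, then closed the jaw with four squeezes of the trigger only.

**Spring:** the two checks of how far it is pressed in disagree.
- **Camera:** comparing the pad and jaw lengths before and after gives about 6–7 mm.
- **Push force:** 16 N on the trigger, against about 5 N when free, gives about 8–9 mm.
- Both are near the half-way 8 mm and well short of solid at 16 mm. One more 3 mm step would probably have overshot, so I stopped there.

**Jaw:** after the last squeeze it held its step with no slip that I could measure.

**Trigger:** the finger was backed clear of it. I did not measure its angle afterwards.

**Other things:**
- The arm touched nothing at the end.
- The capacitor and the blue look-alike were found where they started.
- The network missed the valve in the last scene picture, though it showed partly in the wrist view just before.
- The other bystanders were not checked again. No force readings suggested the arm touched them.

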